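# Tighten and prove the clamp screw of a lens gauge stop

## Robot

A 6-joint arm with a two-finger parallel gripper is mounted at the origin on the work surface. World frame = base frame: x ahead of the robot, y to its left, z up, the work surface at z = 0. Lengths are in m, angles in rad, forces in N, time in s.
With the tool pointing down it reaches from about 0.35 to 0.725 m from the base axis. Payload 6 kg.
Tool frame: the origin (TCP) lies midway between the tips of the shut fingers; the grasp point (between the pads) lies 19 mm behind it; z points along the fingers, y is the direction in which the jaws open and shut (so a half turn about z gives the same grasp; the last joint's range is limited). The gripper opens to 85 mm and grips with 20 to 120 N. Pads are 22 mm wide; open, the fingers measure 114 mm over their backs; the gripper's body (76 mm by 85 mm) begins 54 mm behind the grasp point. The pads swing forward as they close: fully open they stand 13 mm farther back than shut.
Start: joints at [1.442, 0.04, 0.085, 0, -1.615, -0.334], TCP at [0.268, 0.537, 0.231] pointing down, gripper open.
Joint ranges: [-2.56, 2.56], [-1.29, 2.01], [-1.08, 1.49], [-3.29, 1.98], [-2.81, -0.18], [-2.99, 2.99]. Speed limits (rad/s): [2.57, 2.57, 3.01, 3.14, 3.14, 3.14].

## Interface

Orientations are given as a unit quaternion [x, y, z, w].
In Python, from cell import status, imaging, job gives the robot as it stands.
- The arm moves only by the tool apply_moves, never from a script. Its argument "deltas" is text: rows parted by semicolons, each of 7 numbers parted by spaces: the shift along the tool's x, y, z in m, then the turn, a rotation vector about the tool's x, y, z in rad, then the finger opening in m, from 0 to 0.0854. A call has 1 to 12 rows; each row is the pose to reach, as a shift and turn from the pose measured when the call began, along the tool's axes at that moment; what a row does not reach only later rows make up. A row lasts 1/10 s, in which the tool goes at most 50 mm and 8.59 degrees, less where a joint would pass 70% of its speed; a pose out of reach is approached as far as the arm can. A call with a gripper value outside its range is refused whole. The fingers move at their own pace and stop on an object; the grip force is fixed at half the most. Time passes only in rows, so rows that repeat a pose let the fingers close. It gives the time, the measured TCP pose, the force and the opening at its end, in the units of the state.
- status.sense(): the state, without advancing time (a new reading comes with each control period).
- imaging.snapshot(name): name is "side" or "top" or "wrist"; returns (picture, depth): 384x512x3 uint8, red, green, blue; 384x512 float32, m along the optical axis (not along the pixel's ray), 0 where there is no reading.
- imaging.camera_info(name): a dict with "intrinsics" (3x3 intrinsics, pixels), "world_to_cam" (4x4, takes a point from world to camera coordinates); the wrist camera has in their place "tool_from_camera" (4x4, takes a point from camera to tool coordinates, whose origin is the TCP and whose axes are the flange's). Camera axes: x right, y down, z forward; pixel columns grow to the right and rows downward; lengths in m; the calibration is good to about 2 mm. The wrist camera is an equidistant fisheye: a pixel r from the principal point sees the ray r / f radians off the axis. A picture is of the moment at which its call begins: read the wrist's pose just before it. camera_info takes no time and is no camera call.
- job.hand_in(): hands the job in, once; it reports no verdict.
The state is a dict: "time_s": time; "qpos": joint angles; "qd": joint speeds; "tau": joint torques, N m; "ee_pos": TCP position; "orientation": TCP orientation; "contact_force": force on the tool from outside, world axes, zero at the start; "torque": the same for the moment, N m; "finger_gap": finger opening in m.
Only numpy, scipy, OpenCV 4.12 (cv2) and the standard library are available. Lean on these libraries where they do the work, as an engineer would, in place of code of your own. Each camera call takes 0.05 s, during which the arm holds its last target.

## Task

The end stop of the lens gauge has a slack clamp screw: swing its cranked lever clockwise (seen from above) by the upright knob until the screw comes up snug, then lean on the knob with about 11 N, square to the lever, for a good second without forcing the screw further round. Let go of the lever, then prove the stop by pushing the round sprung buffer on its face about 7 mm in, straight along the rail, for about a second: neither the stop nor the thread collar may shift. Finish clear of everything with the screw still snug and the buffer out again, and leave the lenses, tools and other things on the bench alone.

Things in the scene. Friction and masses are not known exactly. Their poses are not given: they have to be found in the camera images.
- rail: Gauge rail: grey steel plate 350 long x 90 wide x 18 high (mm), fixed to the bench. Its origin is on the bench under the plate's centre line, 20 mm from the middle of its length; the plate runs from x -195 to x +155 mm; z is up. At x -187 to -113 mm is a 74 mm square nest with a 10 mm high rim holding an amber lens; the stop stands on the +x half, with its buffer facing the nest (-x).
- stop_top (a point): Point on the screw's axis at the top of the aluminium stop block, 53 mm above the bench. The block is 60 mm along the rail x 66 mm wide, from 18 to 53 mm high; it sits in a slot along the rail's x and drags: it slides only under about 20 N, and must not be shifted (3 mm is too much).
- collar_mark (a point): Dark mark on the upper face, 61 mm high, of the steel thread collar (52 mm diameter, 8 mm high) under the lever, 24 mm from the screw's axis. The collar stays still until the screw is over-tightened: above about 1.35 N m (18 N at the knob) it is forced round with the lever. The direction of the mark from the axis varies by some 0.15 rad to either side, and the snug direction of the lever with it.
- screw (a joint): Clockwise turn of the clamp screw seen from above, rad; starts slack at about 0.3 to 0.85 and is snug (at its stop) at 1.2. It turns freely with about 0.12 N m (1.6 N at the knob) and stays where it is left.
- screw_axis (a point): Point on the screw's vertical axis at the height of the lever's bar, 71 mm above the bench; its x axis points along the lever (when unloaded), z up. Hub 26 mm diameter, its top 85 mm high at most.
- knob (a point): Centre of the top of the black upright knob at the lever's end, 106 mm above the bench, 75 mm from the screw's axis. The knob is a 20 mm diameter cylinder, from 64 to 106 mm high; the lever's bar is 10 mm thick, centred 71 mm high. Once the screw is snug the lever gives elastically, about 0.14 mm at the knob per N, and springs back when let go.
- buffer_tip (a point): Centre of the flat front of the round rubber buffer (22 mm diameter, 8 mm thick) on the stop's face that looks to the rail's -x, 36 mm above the bench (18 mm above the rail's top), 25 mm in front of the block when out. Push it along the rail's +x.
- buffer (a joint): How far the buffer is pushed in, m: 0 out, 0.010 fully in; it springs back. It takes 0.8 N to start, 6.4 N at 0.007, 8.8 N at 0.010.
- lens: Amber ribbed lens 60 x 60 x 8 mm lying loose in the nest on the rail, origin under its centre; leave alone.
- fitting: Brass fitting, 18 mm diameter, 22 mm high, standing on the rail's +x end, origin under its centre; leave alone.
- spare_lens: Amber ribbed lens 60 x 60 x 8 mm on the bench, origin under its centre; leave alone.
- screwdriver: Screwdriver lying on the bench; leave alone.
- spanner: Spanner lying on the bench; leave alone.
- spray_can: Grey can, 60 mm diameter, 160 mm high, origin under its centre; leave alone.
- pin_cup: Steel cup, 70 mm diameter, 50 mm high, origin under its centre; leave alone.
- spacer: Aluminium spacer, 40 mm diameter, 30 mm high, origin under its centre; leave alone.

How it is judged:
On the way, in this order (a step that is already met when the one before it is completed fails the run):
1. The screw is snug (joint screw above 1.16 rad) and the lever is leaned on clockwise with at least 0.55 N m (7.3 N at the knob, which gives by more than 1.03 mm) for 0.8 s on end (value of joint screw above 1.16 rad and y of knob in the frame of screw_axis below -0.00103 m), for 0.8 s.
2. With the lever let go (given by less than 0.5 mm) and the screw snug, the buffer is held more than 4.5 mm in for 0.5 s on end (value of joint screw above 1.16 rad and y of knob in the frame of screw_axis above -0.0005 m and value of joint buffer above 0.0045 m), for 0.5 s.
At the end, for the whole second after the job is handed in: The screw is still snug (joint above 1.16 rad) with the lever unloaded (given by less than 0.5 mm), the buffer is out (less than 1 mm in), the stop is within 3 mm and the collar's mark within 2.5 mm of where they were at the start (value of joint screw above 1.16 rad and y of knob in the frame of screw_axis above -0.0005 m and value of joint buffer below 0.001 m and distance of stop_top from where it was at the start of the episode below 0.003 m and distance of collar_mark from where it was at the start of the episode below 0.0025 m); the robot touches nothing.
It fails at once if the thread collar is forced round: its mark moves more than 2.5 mm (distance of collar_mark from where it was at the start of the episode above 0.0025 m).
It fails at once if the stop is shifted more than 3 mm (distance of stop_top from where it was at the start of the episode above 0.003 m).
It fails at once if a bystander is disturbed: moved more than 20 mm (distance of any of lens, fitting, spare_lens, screwdriver, spanner, spray_can, pin_cup, spacer from where it was at the start of the episode above 0.02 m).
It also fails if it takes over 64 s, if anything falls off the work surface, if the arm or the gripper's body presses on something with over 40 N, if the wrist force passes 120 N, or if a joint passes its speed limit or range.

## Working session

There is one attempt and no reset: what is moved stays moved. The work goes in short steps, Python scripts to look and compute and a tool call to move; the robot and the scene stay as the last step left them, time stands still between calls to the robot, and variables do not carry over. Pictures are saved under pics/ and viewed, and the job is handed in when it is done.

Besides the shell and the picture viewer there is one more tool, called by a JSON object that holds its "op" and its "data", one argument or row to a line. apply_moves: Moves the arm, as the interface text tells. Its arguments: {"type":"object","properties":{"deltas":{"type":"string"}},"required":["deltas"]}

```bash
ls; mkdir -p pics; python3 - <<'E'
from cell import status, imaging, job
import cv2,numpy as np
s=status.sense();print(s)
for n in ("side","top"):
    p,d=imaging.snapshot(n);cv2.imwrite(f"pics/{n}0.png",p[:,:,::-1]);np.savez(f"{n}0.npz",p=p,d=d)
    i=imaging.camera_info(n);print(n,i)
print(imaging.camera_info("wrist"))
E
```

```text
pics
{'time_s': 0.0, 'qpos': array([ 1.44173530e+00,  4.08041678e-02,  8.38056700e-02, -4.66812808e-04,
       -1.61552403e+00, -3.33701718e-01]), 'qd': array([-0.00216575, -0.00061218,  0.00100926,  0.0005105 ,  0.00059633,
        0.0012804 ]), 'tau': array([ 1.23707418e-03, -3.68207073e+01,  3.47403789e+01,  6.93195283e+00,
       -5.37203334e-03,  1.57168113e-06]), 'ee_pos': array([0.26762959, 0.53662691, 0.23027977]), 'orientation': array([ 9.73352502e-01, -2.29312249e-01, -1.43803372e-04,  8.82406070e-04]), 'contact_force': array([-0.11950745, -0.34944188,  0.40474322]), 'torque': array([0.0382036 , 0.00976783, 0.006594  ]), 'finger_gap': 0.08538833196887993}
side {'intrinsics': array([[361.7196893 ,   0.        , 256.4159935 ],
       [  0.        , 361.7196893 , 194.29586461],
       [  0.        ,   0.        ,   1.        ]]), 'world_to_cam': array([[ 0.83193399, -0.55459181, -0.01771355, -0.44132098],
       [-0.39383561, -0.56769634, -0.72292073,  0.3055676 ],
       [ 0.39086999,  0.60839855, -0.69070388,  0.82304897],
       [ 0.        ,  0.        ,  0.        ,  1.  
[... 278 characters left out ...]
214,  0.00625564, -0.12677212,  0.55420655],
       [ 0.12680475,  0.00512656, -0.99191445,  1.54894128],
       [ 0.        ,  0.        ,  0.        ,  1.        ]])}
{'intrinsics': array([[297.31863964,   0.        , 251.83664956],
       [  0.        , 297.31863964, 194.69143161],
       [  0.        ,   0.        ,   1.        ]]), 'tool_from_camera': array([[ 4.14768393e-04, -9.56360434e-01, -2.92189233e-01,
         7.52029158e-02],
       [ 9.99999914e-01,  3.93786990e-04,  1.30621039e-04,
        -1.14974905e-03],
       [-9.86047492e-06, -2.92189262e-01,  9.56360515e-01,
        -1.42667797e-01],
       [ 0.00000000e+00,  0.00000000e+00,  0.00000000e+00,
         1.00000000e+00]])}
```

View pics/side0.png

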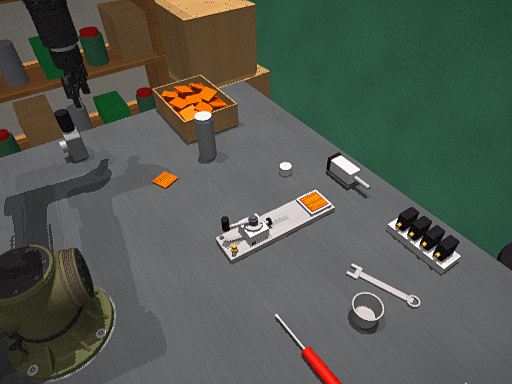

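View pics/top0.png

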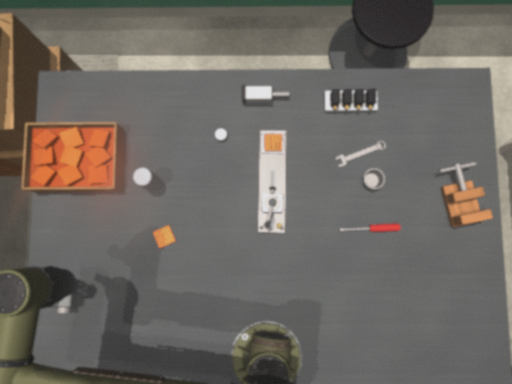

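The side view shows the rail from about (230,255) to (330,200), with the knob near (225,223), the hub near (253,220) and the lens near (314,202). In the top view the rail spans rows 130–232 at column 272. I'll zoom in on both.

```bash
python3 - <<'E'
import cv2,numpy as np
a=np.load('side0.npz')['p'][180:270,205:345,::-1];b=np.load('top0.npz')['p'][125:240,235:310,::-1]
cv2.imwrite('pics/sz.png',cv2.resize(a,None,fx=5.5,fy=5.5,interpolation=cv2.INTER_CUBIC))
cv2.imwrite('pics/tz.png',cv2.resize(b,None,fx=5,fy=5,interpolation=cv2.INTER_CUBIC))
E
```

```text
(no output)
```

View pics/sz.png

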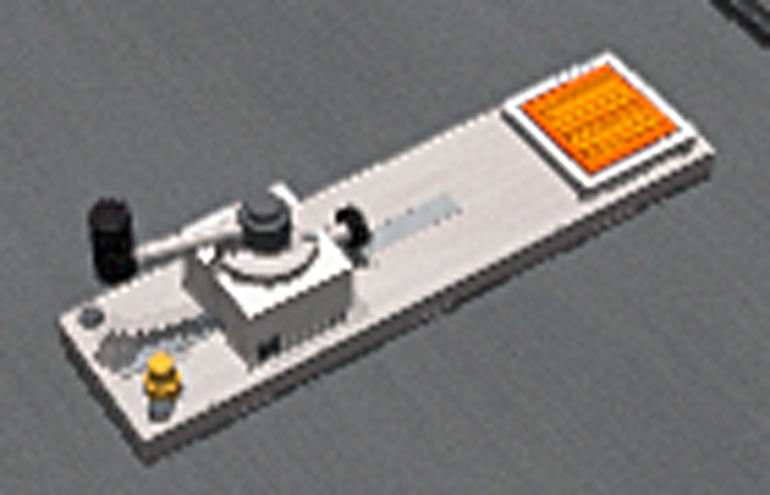

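View pics/tz.png

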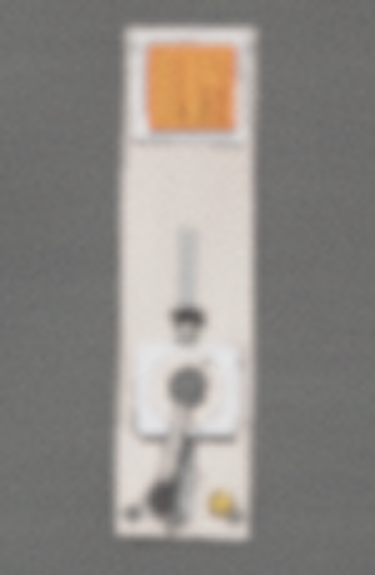

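```bash
cat > h.py <<'E'
import numpy as np, cv2
from cell import imaging,status
def ray(n,u,v):
    i=imaging.camera_info(n);K=i['intrinsics'];T=np.array(i['world_to_cam'])
    d=np.linalg.inv(K)@[u,v,1];R=T[:3,:3]
    return -R.T@T[:3,3],R.T@d
def plane(n,u,v,z):
    c,d=ray(n,u,v);return c+d*(z-c[2])/d[2]
def from_scipy():
    from scipy.spatial.transform import Rotation as R;return R
def wrist_pose(s):
    R=from_scipy();T=np.eye(4);T[:3,:3]=R.from_quat(s['orientation']).as_matrix();T[:3,3]=s['ee_pos'];return T
def wplane(s,u,v,z):
    i=imaging.camera_info('wrist');K=i['intrinsics'];M=wrist_pose(s)@i['tool_from_camera']
    x=np.array([u-K[0,2],v-K[1,2]]);r=np.linalg.norm(x);th=r/K[0,0]
    d=np.r_[np.sin(th)*x/max(r,1e-9),np.cos(th)];d=M[:3,:3]@d;c=M[:3,3]
    return c+d*(z-c[2])/d[2]
def wproj(s,P):
    i=imaging.camera_info('wrist');K=i['intrinsics'];M=np.linalg.inv(wrist_pose(s)@i['tool_from_camera'])
    p=M[:3,:3]@np.array(P)+M[:3,3];t=np.arctan2(np.hypot(p[0],p[1]),p[2]);return K[:2,2]+K[0,0]*t*p[:2]/np.hypot(p[0],p[1])
E
python3 - <<'E'
from h import *
f=lambda x,y:(x/5+235-.4,y/5+125-.4)
for nm,p,z in [('hub',(187,386),.085),('knob',(166,496),.106),('c1',(127,28),.018),('c2',(258,28),.018),('c3',(115,537),.018),('c4',(250,540),.018),('buf',(187,320),.040),('fit',(221,502),.04)]:
    print(nm,plane('top',*f(*p),z).round(4))
g=lambda x,y:(x/5.5+205-.4,y/5.5+180-.4)
for nm,p,z in [('hub',(265,207),.085),('knob',(110,212),.106),('c1',(610,52),.018),('c2',(715,150),.018),('c3',(60,320),.018),('c4',(148,440),.018),('buf',(349,230),.036),('fit',(162,360),.04)]:
    print(nm,plane('side',*g(*p),z).round(4))
E
```

```text
hub [ 0.5036 -0.024   0.085 ]
knob [ 0.4316 -0.0092  0.106 ]
c1 [0.7577 0.012  0.018 ]
c2 [ 0.7571 -0.078   0.018 ]
c3 [0.409  0.0227 0.018 ]
c4 [ 0.4065 -0.0675  0.018 ]
buf [ 0.5522 -0.0262  0.04  ]
fit [ 0.4309 -0.0473  0.04  ]
hub [ 0.504  -0.0253  0.085 ]
knob [ 0.4333 -0.0038  0.106 ]
c1 [0.761  0.0159 0.018 ]
c2 [ 0.7568 -0.0746  0.018 ]
c3 [0.4114 0.0215 0.018 ]
c4 [ 0.4102 -0.0654  0.018 ]
buf [ 0.5539 -0.024   0.036 ]
fit [ 0.4322 -0.0442  0.04  ]
```

```bash
cat >> h.py <<'E'
def rel(target,yaw=None,down=True):
    R=from_scipy();s=status.sense();T=wrist_pose(s)
    d=T[:3,:3].T@(np.array(target)-s['ee_pos'])
    out=d.round(4)
    x=T[:3,0];cy=np.arctan2(x[1],x[0])
    rv=np.zeros(3)
    if yaw is None: yaw=cy
    G=np.array([[np.cos(yaw),np.sin(yaw),0],[np.sin(yaw),-np.cos(yaw),0],[0,0,-1]]).T if False else np.column_stack([[np.cos(yaw),np.sin(yaw),0],[np.sin(yaw),-np.cos(yaw),0],[0,0,-1]])
    rv=R.from_matrix(T[:3,:3].T@G).as_rotvec().round(4)
    print('t',round(s['time_s'],2),'pos',s['ee_pos'].round(4),'yaw',cy.round(4),'F',s['contact_force'].round(2),'q',s['qpos'].round(2),'gap',round(s['finger_gap'],4));print('REL',*out,*rv)
E
python3 -c "
from h import *
rel((0.42,-0.04,0.22),-2.356)"
```

```text
t 0.1 pos [0.2677 0.5367 0.2304] yaw -0.4628 F [ 0.04  0.1  -0.29] q [ 1.44  0.04  0.08 -0.   -1.62 -0.33] gap 0.0854
REL 0.3937 0.448 0.0111 0.001 -0.0016 1.8932
```

{"op": "apply_moves", "data": {
  "deltas": "0.032 0.037 0.001 0 0 0.15 0; 0.065 0.075 0.002 0 0 0.3 0; 0.097 0.112 0.003 0 0 0.45 0; 0.13 0.15 0.004 0 0 0.6 0; 0.162 0.187 0.005 0 0 0.75 0; 0.195 0.225 0.006 0 0 0.9 0; 0.227 0.262 0.007 0 0 1.05 0; 0.26 0.3 0.008 0 0 1.2 0; 0.292 0.337 0.009 0 0 1.35 0; 0.325 0.375 0.01 0 0 1.5 0; 0.357 0.412 0.011 0 0 1.65 0; 0.39 0.448 0.011 0 0 1.8 0"
}}

```text
time_s: 1.3
ee_pos: [0.4164, -0.0404, 0.2201]
orientation: [-0.423, 0.906, -0.0, -0.0]
contact_force: [2.3, 1.2, -0.2]
finger_gap: 0.0
```

```bash
python3 -c "
from h import *
rel((0.42,-0.04,0.22),-2.356)
s=status.sense()
p,d=imaging.snapshot('wrist');cv2.imwrite('pics/w1.png',p[:,:,::-1])
import pickle;pickle.dump((s,p,d),open('w1.pkl','wb'))"
```

```text
t 1.3 pos [ 0.4164 -0.0404  0.2201] yaw -2.2686 F [ 2.29  1.18 -0.21] q [ 0.39 -0.46 -0.36  0.   -1.67 -1.09] gap 0.0
REL -0.0026 -0.0025 0.0001 -0.0007 -0.0005 0.0874
```

View pics/w1.png

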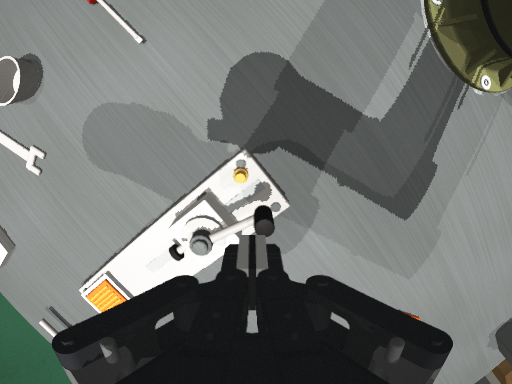

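The wrist view shows the knob top near (264,214), hub (201,240), buffer (178,250) and fitting (240,173). I'll enlarge it to pick the points precisely.

```bash
python3 -c "
from h import *
import pickle;s,p,d=pickle.load(open('w1.pkl','rb'))
a=p[150:270,150:300,::-1];cv2.imwrite('pics/w1z.png',cv2.resize(a,None,fx=5,fy=5,interpolation=cv2.INTER_CUBIC))"
```

```text
(no output)
```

View pics/w1z.png

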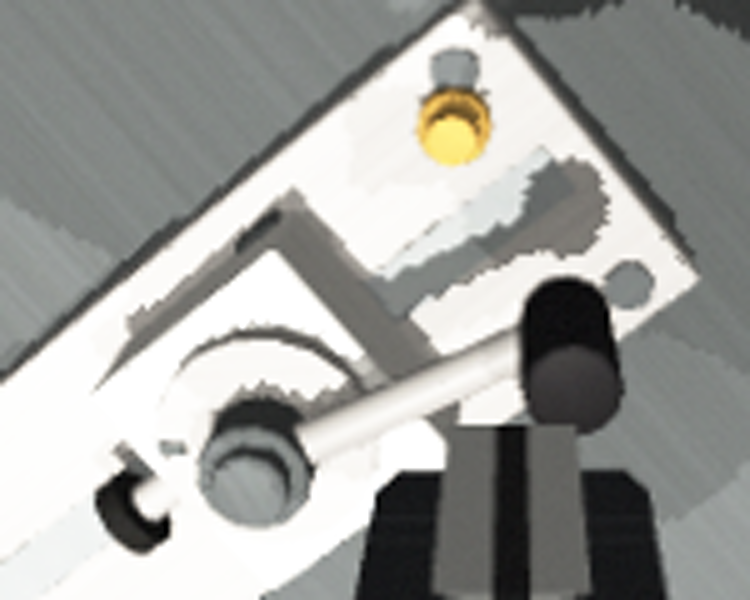

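```bash
python3 -c "
from h import *
import pickle;s,p,d=pickle.load(open('w1.pkl','rb'))
f=lambda x,y:(x/5+150-.4,y/5+150-.4)
K=wplane(s,*f(571,388),.106);H=wplane(s,*f(252,480),.085);print('knob',K,'hub',H,np.hypot(*(K-H)[:2]))
v=(K-H)[:2];print('lever ang',np.arctan2(v[1],v[0]))
print('mark',M:=wplane(s,*f(172,447),.061),(M-H),np.hypot(*(M-H)[:2]))
print('buf',wplane(s,*f(122,515),.036))
print('fit',wplane(s,*f(453,137),.04))
print('corner',wplane(s,*f(470,5),.018),wplane(s,*f(697,280),.018))
print('fingertip',[f(*q) for q in((445,425),(578,425))],wproj(s,s['ee_pos']+[1e-5,0,0]))
"
```

```text
knob [ 0.43195254 -0.00500286  0.106     ] hub [ 0.50215751 -0.02383053  0.085     ] 0.07268575212715729
lever ang 2.8795765767841175
mark [ 0.5224328 -0.0353332  0.061    ] [ 0.02027529 -0.01150267 -0.024     ] 0.02331091394513008
buf [ 0.55928312 -0.0248201   0.036     ]
fit [ 0.42982517 -0.04544869  0.04      ]
corner [ 0.410255   -0.06361035  0.018     ] [0.41137277 0.02409553 0.018     ]
fingertip [(238.6, 234.6), (265.20000000000005, 234.6)] [252.2335617  247.73337472]
```

```bash
python3 -c "
from h import *
rel((0.423,-0.036,0.13),-1.832)"
```

```text
t 1.35 pos [ 0.4169 -0.0469  0.2199] yaw -2.2844 F [-1.26  0.52 -0.07] q [ 0.38 -0.46 -0.36  0.   -1.67 -1.09] gap 0.0003
REL -0.0126 0.0026 0.0898 -0.0007 -0.004 -0.4524
```

{"op": "apply_moves", "data": {
  "deltas": "-0.012 0.003 0.03 0 0 -0.15 0; -0.012 0.003 0.06 0 0 -0.3 0; -0.012 0.003 0.09 0 0 -0.452 0; -0.012 0.003 0.09 0 0 -0.452 0; -0.012 0.003 0.09 0 0 -0.452 0"
}}

```text
time_s: 1.85
ee_pos: [0.4224, -0.0364, 0.1305]
orientation: [-0.607, 0.794, -0.001, -0.002]
contact_force: [-0.6, -0.1, 1.3]
finger_gap: 0.0001
```

```bash
python3 -c "
from h import *
rel((0.423,-0.036,0.081),-1.832)
s=status.sense()
p,d=imaging.snapshot('wrist')
import pickle;pickle.dump((s,p,d),open('w2.pkl','wb'))
cv2.imwrite('pics/w2.png',cv2.resize(p[100:300,130:380,::-1],None,fx=3,fy=3,interpolation=cv2.INTER_CUBIC))"
```

```text
t 1.85 pos [ 0.4224 -0.0364  0.1305] yaw -1.8361 F [-0.58 -0.07  1.34] q [ 0.4  -0.45 -0.52  0.   -1.51 -0.67] gap 0.0001
REL -0.0008 -0.0005 0.0495 0.0 -0.0049 -0.0041
```

View pics/w2.png

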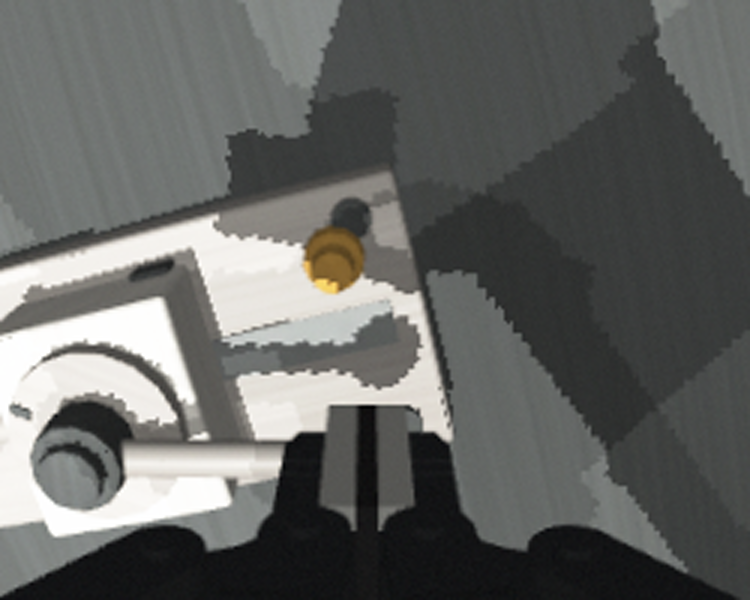

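The wrist view shows the bar lying along the image's horizontal, from hub (80,460) to the fingers near (290,460). The tool is square to the lever, and the knob is hidden behind the fingers. I'm descending beside the knob.

{"op": "apply_moves", "data": {
  "deltas": "0 0 0.025 0 -0.005 0 0; 0 0 0.0495 0 -0.005 0 0; 0 0 0.0495 0 -0.005 0 0; 0 0 0.0495 0 -0.005 0 0; 0 0 0.0495 0 -0.005 0 0"
}}

```text
time_s: 2.4
ee_pos: [0.4242, -0.0362, 0.0845]
orientation: [-0.607, 0.794, -0.001, 0.002]
contact_force: [0.4, 0.4, -0.3]
finger_gap: 0.0003
```

```bash
python3 -c "
from h import *
rel((0.423,-0.036,0.081),-1.832)
s=status.sense()
p,d=imaging.snapshot('wrist')
cv2.imwrite('pics/w3.png',cv2.resize(p[100:300,130:380,::-1],None,fx=3,fy=3,interpolation=cv2.INTER_CUBIC))
p,d=imaging.snapshot('side')
cv2.imwrite('pics/s3.png',cv2.resize(p[150:270,185:335,::-1],None,fx=5,fy=5,interpolation=cv2.INTER_CUBIC))
print(status.sense()['contact_force'])"
```

```text
t 2.4 pos [ 0.4242 -0.0362  0.0845] yaw -1.8362 F [ 0.42  0.43 -0.3 ] q [ 0.4  -0.44 -0.59  0.   -1.41 -0.66] gap 0.0003
REL 0.0001 0.0012 0.0035 -0.0049 0.0023 -0.0042
[ 0.03017403 -0.36430913  0.10816536]
```

View pics/s3.png

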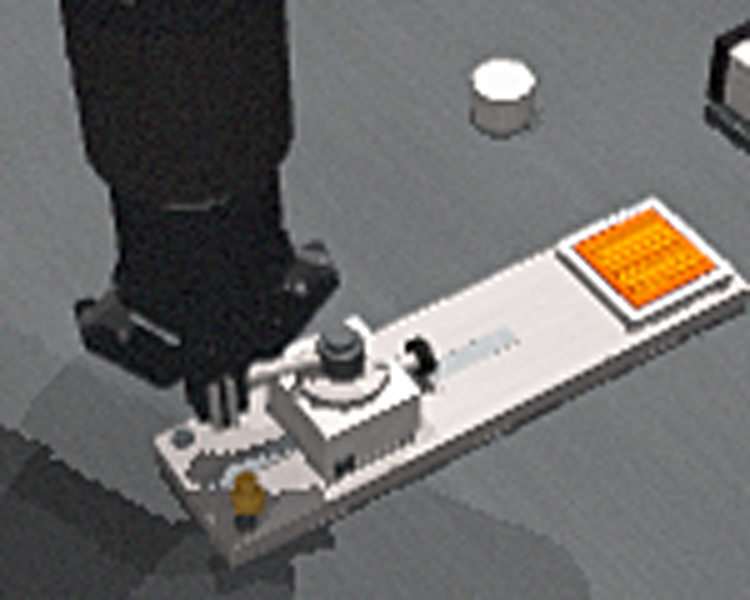

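The side view shows the fingers beside the knob at (220,400), just on its near side, with nothing touched. Next I close in on the knob gently.

{"op": "apply_moves", "data": {
  "deltas": "-0.003 0.001 0.004 -0.005 0 0 0; -0.006 0.001 0.004 -0.005 0 0 0; -0.008 0.001 0.004 -0.005 0 0 0; -0.008 0.001 0.004 -0.005 0 0 0; -0.008 0.001 0.004 -0.005 0 0 0"
}}

```text
time_s: 3.0
ee_pos: [0.425, -0.0281, 0.0798]
orientation: [-0.608, 0.794, 0.001, 0.001]
contact_force: [-0.4, -0.5, -0.6]
finger_gap: -0.0003
```

```bash
cat >> h.py <<'E'
HUB=np.array([0.503,-0.024])
def st():
    s=status.sense();T=wrist_pose(s);F=T[:3,:3].T@s['contact_force'];v=s['ee_pos'][:2]-HUB
    x=T[:3,0];yaw=np.arctan2(x[1],x[0]);th=(yaw-np.pi/2)%(2*np.pi);u=np.array([np.cos(th),np.sin(th)]);t=np.array([np.sin(th),-np.cos(th)])
    print('t',round(s['time_s'],2),'pos',s['ee_pos'].round(4),'Ftool',F.round(2),'yaw-theta',th.round(3),'radial',(v@u).round(4),'tang',(v@t).round(4),'tilt',T[:2,2].round(4))
E
python3 -c "
from h import *
st()"
```

```text
t 3.0 pos [ 0.425  -0.0281  0.0798] Ftool [0.58 0.23 0.59] yaw-theta 2.877 radial 0.0742 tang -0.0244 tilt [-0.0004  0.0024]
```

{"op": "apply_moves", "data": {
  "deltas": "-0.0037 0.0011 0 0 0 0.05 0; -0.0075 0.002 0 0 0 0.1 0; -0.0113 0.0028 0 0 0 0.15 0; -0.0152 0.0033 0 0 0 0.2 0; -0.0191 0.0037 0 0 0 0.25 0; -0.023 0.0039 0 0 0 0.3 0; -0.023 0.0039 0 0 0 0.3 0; -0.023 0.0039 0 0 0 0.3 0"
}}

```text
time_s: 3.8
ee_pos: [0.4272, -0.0051, 0.0798]
orientation: [-0.483, 0.876, 0.001, 0.0]
contact_force: [-0.9, -0.7, 1.1]
finger_gap: 0.0002
```

```bash
python3 -c "
from h import *
st()
s=status.sense();p,d=imaging.snapshot('wrist')
cv2.imwrite('pics/w4.png',cv2.resize(p[100:300,130:380,::-1],None,fx=3,fy=3,interpolation=cv2.INTER_CUBIC))
p,d=imaging.snapshot('side')
cv2.imwrite('pics/s4.png',cv2.resize(p[150:270,185:335,::-1],None,fx=5,fy=5,interpolation=cv2.INTER_CUBIC))
st()"
```

```text
t 3.8 pos [ 0.4272 -0.0051  0.0798] Ftool [ 1.06  0.37 -1.12] yaw-theta 2.578 radial 0.0742 tang -0.0245 tilt [-0.0008  0.0022]
t 3.9 pos [ 0.4272 -0.0051  0.0798] Ftool [ 0.92  0.64 -0.13] yaw-theta 2.577 radial 0.0742 tang -0.0246 tilt [-0.0006  0.0023]
```

View pics/w4.png

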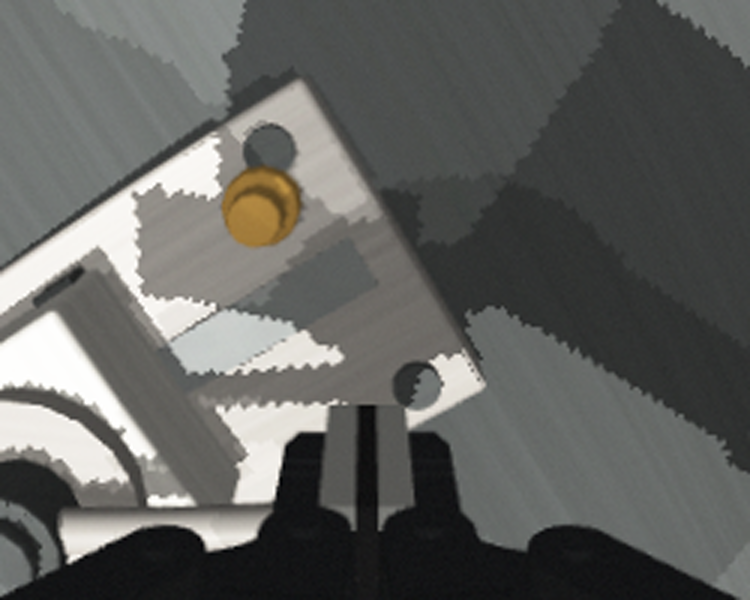

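View pics/s4.png

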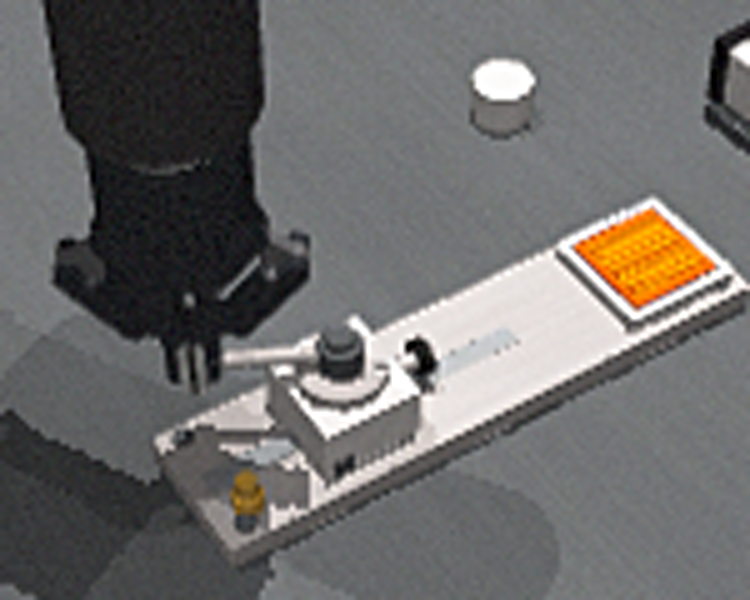

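The lever follows the fingers: the bar is still horizontal in the wrist view, and the side view shows the fingers behind the knob at (190,360). I'll continue in 2 mm steps with force checks.

{"op": "apply_moves", "data": {
  "deltas": "-0.001 0.0003 0 0 0 0.0135 0; -0.002 0.0006 0 0 0 0.027 0; -0.002 0.0006 0 0 0 0.027 0"
}}

```text
time_s: 4.2
ee_pos: [0.4277, -0.0031, 0.0798]
orientation: [-0.47, 0.883, 0.001, 0.0]
contact_force: [-1.9, -2.8, 0.7]
finger_gap: -0.0001
```

```bash
python3 -c "
from h import *
st()"
```

```text
t 4.2 pos [ 0.4277 -0.0031  0.0798] Ftool [ 3.36  0.   -0.72] yaw-theta 2.55 radial 0.0742 tang -0.0246 tilt [-0.0009  0.0022]
```

{"op": "apply_moves", "data": {
  "deltas": "-0.001 0.0003 0 0 0 0.0135 0; -0.002 0.0006 0 0 0 0.027 0; -0.002 0.0006 0 0 0 0.027 0"
}}

```text
time_s: 4.5
ee_pos: [0.4283, -0.001, 0.0798]
orientation: [-0.458, 0.889, 0.001, 0.0]
contact_force: [-2.2, -0.5, 0.2]
finger_gap: 0.0002
```

```bash
python3 -c "
from h import *
st()"
```

```text
t 4.5 pos [ 0.4283 -0.001   0.0798] Ftool [ 1.66  1.53 -0.2 ] yaw-theta 2.523 radial 0.0742 tang -0.0246 tilt [-0.0009  0.0023]
```

{"op": "apply_moves", "data": {
  "deltas": "-0.001 0.0003 0 0 0 0.0135 0; -0.002 0.0006 0 0 0 0.027 0; -0.002 0.0006 0 0 0 0.027 0"
}}

```text
time_s: 4.8
ee_pos: [0.429, 0.0012, 0.0798]
orientation: [-0.446, 0.895, 0.001, 0.0]
contact_force: [-1.7, 0.3, 0.9]
finger_gap: 0.0
```

```bash
python3 -c "
from h import *
st()"
```

```text
t 4.8 pos [0.429  0.0012 0.0798] Ftool [ 0.82  1.55 -0.87] yaw-theta 2.495 radial 0.0742 tang -0.0245 tilt [-0.0009  0.0024]
```

{"op": "apply_moves", "data": {
  "deltas": "-0.001 0.0003 0 0 0 0.0135 0; -0.002 0.0006 0 0 0 0.027 0; -0.002 0.0006 0 0 0 0.027 0"
}}

```text
time_s: 5.1
ee_pos: [0.4298, 0.0033, 0.0798]
orientation: [-0.434, 0.901, 0.001, 0.0]
contact_force: [-1.5, -0.3, 0.6]
finger_gap: 0.0004
```

```bash
python3 -c "
from h import *
st()"
```

```text
t 5.1 pos [0.4298 0.0033 0.0798] Ftool [ 1.17  0.98 -0.61] yaw-theta 2.468 radial 0.0742 tang -0.0244 tilt [-0.0009  0.0024]
```

{"op": "apply_moves", "data": {
  "deltas": "-0.001 0.0003 0 0 0 0.0135 0; -0.002 0.0006 0 0 0 0.027 0; -0.002 0.0006 0 0 0 0.027 0"
}}

```text
time_s: 5.4
ee_pos: [0.4306, 0.0053, 0.0798]
orientation: [-0.421, 0.907, 0.001, 0.0]
contact_force: [-2.9, -0.1, 0.4]
finger_gap: 0.0
```

```bash
python3 -c "
from h import *
st()"
```

```text
t 5.4 pos [0.4306 0.0053 0.0798] Ftool [ 1.94  2.16 -0.42] yaw-theta 2.44 radial 0.0742 tang -0.0243 tilt [-0.0008  0.0025]
```

{"op": "apply_moves", "data": {
  "deltas": "-0.001 0.0003 0 0 0 0.0135 0; -0.002 0.0006 0 0 0 0.027 0; -0.002 0.0006 0 0 0 0.027 0"
}}

```text
time_s: 5.7
ee_pos: [0.4312, 0.0069, 0.0797]
orientation: [-0.408, 0.913, 0.001, -0.0]
contact_force: [-2.9, -1.9, 0.9]
finger_gap: -0.0002
```

```bash
python3 -c "
from h import *
st()"
```

```text
t 5.7 pos [0.4312 0.0069 0.0797] Ftool [ 3.39  0.89 -0.88] yaw-theta 2.412 radial 0.0741 tang -0.0248 tilt [-0.0017  0.0017]
```

{"op": "apply_moves", "data": {
  "deltas": "-0.001 0.0003 0 0 0 0.0135 0; -0.001 0.0003 0 0 0 0.0135 0; -0.001 0.0003 0 0 0 0.0135 0"
}}

```text
time_s: 6.0
ee_pos: [0.4313, 0.0075, 0.0796]
orientation: [-0.402, 0.916, 0.001, -0.001]
contact_force: [-4.5, -3.2, 1.8]
finger_gap: 0.0002
```

```bash
python3 -c "
from h import *
st()"
```

```text
t 6.0 pos [0.4313 0.0075 0.0796] Ftool [ 5.4   1.1  -1.82] yaw-theta 2.398 radial 0.0741 tang -0.0254 tilt [-0.0028  0.0007]
```

Snug is coming on at a lever angle near 2.40 rad. I'm leaning on carefully, straight and without turning the tool.

{"op": "apply_moves", "data": {
  "deltas": "-0.0005 0 0 0 0 0 0; -0.001 0 0 0 0 0 0; -0.001 0 0 0 0 0 0"
}}

```text
time_s: 6.3
ee_pos: [0.4314, 0.0077, 0.0795]
orientation: [-0.402, 0.916, 0.001, -0.002]
contact_force: [-5.2, -3.5, 1.6]
finger_gap: -0.0002
```

```bash
python3 -c "
from h import *
st()"
```

```text
t 6.3 pos [0.4314 0.0077 0.0795] Ftool [ 6.1   1.42 -1.54] yaw-theta 2.397 radial 0.0741 tang -0.0252 tilt [-0.0044 -0.0005]
```

```bash
python3 -c "
from h import *
s=status.sense();rel(s['ee_pos'],2.397+np.pi/2)"
```

```text
t 6.3 pos [0.4314 0.0077 0.0795] yaw -2.3149 F [-5.17 -3.52  1.57] q [ 0.49 -0.4  -0.58 -0.   -1.4  -1.23] gap -0.0002
REL 0.0 0.0 0.0 0.0028 -0.0033 0.0005
```

{"op": "apply_moves", "data": {
  "deltas": "-0.0015 0 0 0.003 -0.003 0 0; -0.0018 0 0 0.003 -0.003 0 0; -0.0018 0 0 0.003 -0.003 0 0; -0.0018 0 0 0.003 -0.003 0 0"
}}

```text
time_s: 6.7
ee_pos: [0.4316, 0.0082, 0.0793]
orientation: [-0.401, 0.916, -0.0, -0.002]
contact_force: [-6.4, -4.5, 1.9]
finger_gap: -0.0
```

```bash
python3 -c "
from h import *
st()"
```

```text
t 6.7 pos [0.4316 0.0082 0.0793] Ftool [ 7.7   1.63 -1.83] yaw-theta 2.397 radial 0.0743 tang -0.0247 tilt [-0.0027 -0.0022]
```

{"op": "apply_moves", "data": {
  "deltas": "-0.0018 0 0 0 0 0 0; -0.0023 0 0 0 0 0 0; -0.0023 0 0 0 0 0 0; -0.0023 0 0 0 0 0 0"
}}

```text
time_s: 7.1
ee_pos: [0.4319, 0.0087, 0.0792]
orientation: [-0.401, 0.916, -0.001, -0.004]
contact_force: [-9.0, -4.3, 4.2]
finger_gap: -0.0005
```

```bash
python3 -c "
from h import *
st()"
```

```text
t 7.1 pos [0.4319 0.0087 0.0792] Ftool [ 9.31  3.66 -4.17] yaw-theta 2.396 radial 0.0744 tang -0.0242 tilt [-0.0061 -0.0047]
```

{"op": "apply_moves", "data": {
  "deltas": "-0.0021 0 0 0 0 0 0; -0.0021 0 0 0 0 0 0; -0.0021 0 0 0 0 0 0; -0.0021 0 0 0 0 0 0; -0.0021 0 0 0 0 0 0; -0.0021 0 0 0 0 0 0; -0.0021 0 0 0 0 0 0; -0.0021 0 0 0 0 0 0; -0.0021 0 0 0 0 0 0; -0.0021 0 0 0 0 0 0; -0.0021 0 0 0 0 0 0; -0.0021 0 0 0 0 0 0"
}}

```text
time_s: 8.3
ee_pos: [0.432, 0.0089, 0.0791]
orientation: [-0.4, 0.916, -0.002, -0.006]
contact_force: [-9.3, -5.4, 4.9]
finger_gap: -0.0001
```

```bash
python3 -c "
from h import *
st()"
```

```text
t 8.3 pos [0.432  0.0089 0.0791] Ftool [10.36  3.21 -4.73] yaw-theta 2.395 radial 0.0745 tang -0.0241 tilt [-0.0096 -0.0075]
```

{"op": "apply_moves", "data": {
  "deltas": "-0.002 0 0 0 0 0 0; -0.002 0 0 0 0 0 0; -0.002 0 0 0 0 0 0; -0.002 0 0 0 0 0 0; -0.002 0 0 0 0 0 0; -0.002 0 0 0 0 0 0; -0.002 0 0 0 0 0 0; -0.002 0 0 0 0 0 0; -0.002 0 0 0 0 0 0; -0.002 0 0 0 0 0 0; -0.002 0 0 0 0 0 0; -0.002 0 0 0 0 0 0"
}}

```text
time_s: 9.5
ee_pos: [0.432, 0.009, 0.079]
orientation: [-0.4, 0.916, -0.002, -0.008]
contact_force: [-10.5, -6.8, 5.1]
finger_gap: 0.0001
```

```bash
python3 -c "
from h import *
st()
s=status.sense();p,d=imaging.snapshot('wrist')
cv2.imwrite('pics/w5.png',cv2.resize(p[100:300,130:380,::-1],None,fx=3,fy=3,interpolation=cv2.INTER_CUBIC))
p,d=imaging.snapshot('side')
cv2.imwrite('pics/s5.png',cv2.resize(p[150:270,185:335,::-1],None,fx=5,fy=5,interpolation=cv2.INTER_CUBIC))
rel(s['ee_pos'],2.397+np.pi/2)"
```

```text
t 9.5 pos [0.432 0.009 0.079] Ftool [12.21  3.08 -4.92] yaw-theta 2.394 radial 0.0745 tang -0.0241 tilt [-0.0132 -0.0104]
t 9.6 pos [0.432 0.009 0.079] yaw -2.3185 F [-9.08 -5.43  4.93] q [ 0.5  -0.39 -0.57  0.   -1.41 -1.24] gap 0.0002
REL -0.0 0.0 0.0 0.0026 -0.0166 -0.0031
```

View pics/s5.png

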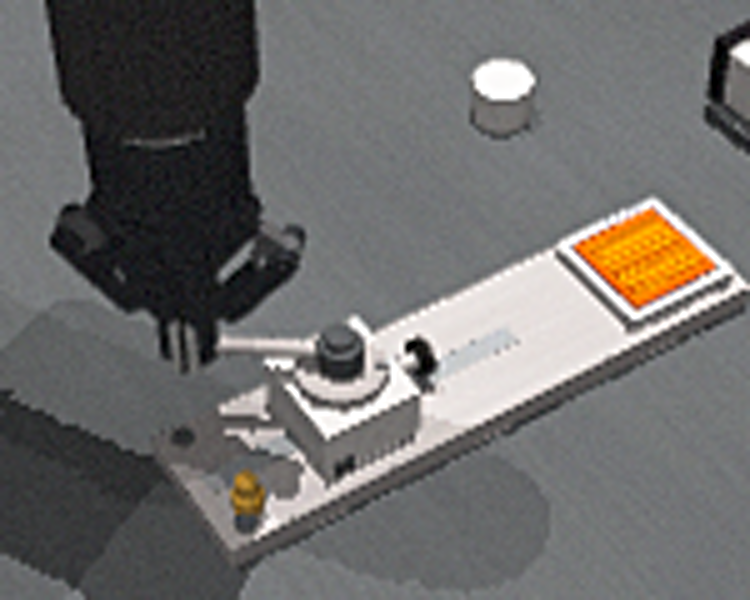

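View pics/w5.png

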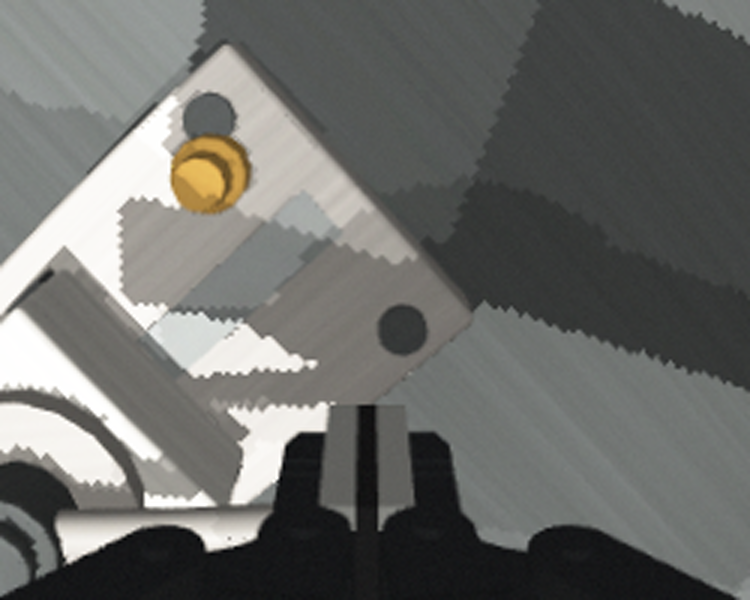

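The wrist and side views show the knob still in contact and the collar and block apparently unmoved. It held 10–12 N for over 2 s with the pose steady to 0.2 mm. Next I back straight off and rise.

{"op": "apply_moves", "data": {
  "deltas": "0.005 0 0 0 -0.016 0 0; 0.015 0 0 0 -0.016 0 0; 0.025 0 -0.005 0 -0.016 0 0; 0.03 0 -0.03 0 -0.016 0 0; 0.03 0 -0.07 0 -0.016 0 0; 0.03 0 -0.1 0 -0.016 0 0; 0.03 0 -0.12 0 -0.016 0 0; 0.03 0 -0.12 0 -0.016 0 0; 0.03 0 -0.12 0 -0.016 0 0"
}}

```text
time_s: 10.5
ee_pos: [0.4131, -0.0117, 0.1998]
orientation: [-0.4, 0.917, 0.001, -0.0]
contact_force: [-0.3, -0.1, -0.5]
finger_gap: -0.0002
```

```bash
python3 -c "
from h import *
import pickle
st()
s=status.sense();p,d=imaging.snapshot('wrist');pickle.dump((s,p,d),open('w6.pkl','wb'))
cv2.imwrite('pics/w6.png',cv2.resize(p[150:310,60:320,::-1],None,fx=3,fy=3,interpolation=cv2.INTER_CUBIC))
p,d=imaging.snapshot('top');np.savez('top6.npz',p=p)
cv2.imwrite('pics/t6.png',cv2.resize(p[125:240,235:310,::-1],None,fx=5,fy=5,interpolation=cv2.INTER_CUBIC))
rel((0.63,-0.028,0.2),-0.030)"
```

```text
t 10.5 pos [ 0.4131 -0.0117  0.1998] Ftool [0.28 0.19 0.53] yaw-theta 2.394 radial 0.0743 tang -0.0521 tilt [-0.0011  0.0025]
t 10.6 pos [ 0.4127 -0.0118  0.1986] yaw -2.3186 F [0.69 0.68 0.01] q [ 0.46 -0.48 -0.41 -0.   -1.64 -1.21] gap -0.0003
REL -0.1359 -0.1703 -0.0022 0.0032 0.0032 -2.2886
```

View pics/w6.png

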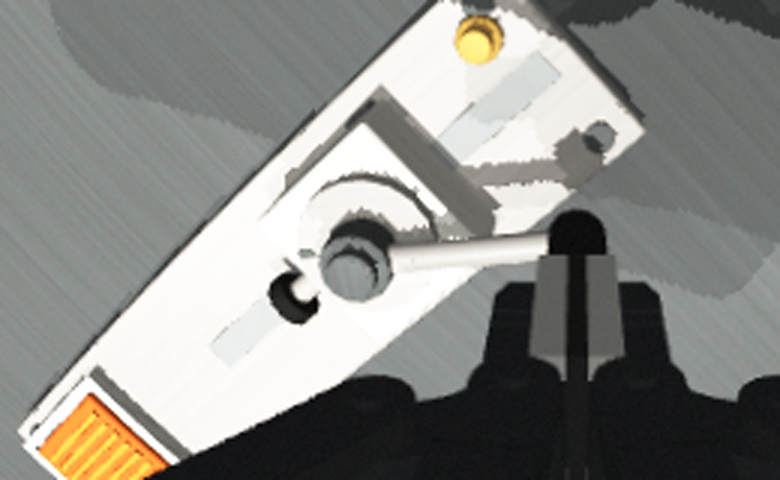

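```bash
python3 -c "
from h import *
import pickle
s,p,d=pickle.load(open('w6.pkl','rb'))
f=lambda x,y:(x/3+60-.33,y/3+150-.33)
print('mark',wplane(s,*f(306,253),.061));print('hub',H:=wplane(s,*f(355,272),.085))
print('buf',wplane(s,*f(292,301),.036));print('corner',wplane(s,*f(645,130),.018))
print('fit',wplane(s,*f(477,44),.04))
A=wplane(s,*f(415,258),.071);B=wplane(s,*f(545,246),.071);print('lever',np.arctan2(*(B-A)[[1,0]]))
"
```

```text
mark [ 0.52286638 -0.03555197  0.061     ]
hub [ 0.50178328 -0.02245254  0.085     ]
buf [ 0.55797614 -0.02294291  0.036     ]
corner [0.4104006  0.02388252 0.018     ]
fit [ 0.42914061 -0.04502094  0.04      ]
lever 2.5041054514132712
```

View pics/t6.png

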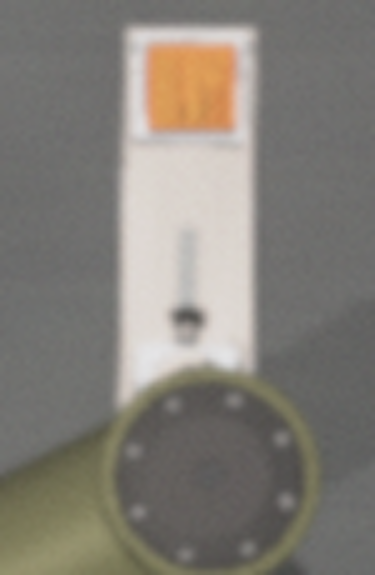

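The mark is at (0.5229,-0.0356) against (0.5224,-0.0353) before, so the collar hasn't moved, and the block and fitting are in place too. The top view is hidden by the arm there, but it shows the buffer out. I'm moving over to the nest side of the buffer.

{"op": "apply_moves", "data": {
  "deltas": "-0.01 -0.013 0 0 0 -0.14 0; -0.02 -0.026 0 0 0 -0.28 0; -0.03 -0.039 0 0 0 -0.42 0; -0.04 -0.05 0 0 0 -0.56 0; -0.05 -0.063 0 0 0 -0.7 0; -0.06 -0.075 0 0 0 -0.84 0; -0.07 -0.088 0 0 0 -0.98 0; -0.08 -0.1 0 0 0 -1.12 0; -0.09 -0.113 0 0 0 -1.26 0; -0.1 -0.125 0 0 0 -1.4 0; -0.11 -0.138 0 0 0 -1.54 0; -0.12 -0.15 0 0 0 -1.68 0"
}}

```text
time_s: 11.8
ee_pos: [0.6044, -0.0261, 0.1964]
orientation: [0.95, -0.311, -0.003, 0.0]
contact_force: [-0.1, -0.5, -0.0]
finger_gap: 0.0002
```

```bash
python3 -c "
from h import *
rel((0.6,-0.027,0.15),-0.030)"
```

```text
t 11.8 pos [ 0.6044 -0.0261  0.1964] yaw -0.6329 F [-0.06 -0.49 -0.04] q [ 0.29  0.06  0.04 -0.   -1.56  0.65] gap 0.0002
REL -0.0028 0.0032 0.0464 0.0009 0.0057 -0.6029
```

{"op": "apply_moves", "data": {
  "deltas": "-0.003 0.003 0.01 0 0.005 -0.14 0; -0.003 0.003 0.02 0 0.005 -0.28 0; -0.003 0.003 0.03 0 0.005 -0.42 0; -0.003 0.003 0.04 0 0.005 -0.56 0; -0.003 0.003 0.046 0 0.005 -0.603 0; -0.003 0.003 0.046 0 0.005 -0.603 0; -0.003 0.003 0.046 0 0.005 -0.603 0"
}}

```text
time_s: 12.5
ee_pos: [0.5997, -0.0268, 0.1499]
orientation: [1.0, -0.016, -0.001, 0.001]
contact_force: [0.6, -0.1, 1.4]
finger_gap: -0.0001
```

```bash
python3 -c "
from h import *
rel((0.6,-0.027,0.03),-0.030)
s=status.sense();p,d=imaging.snapshot('wrist')
cv2.imwrite('pics/w7.png',p[:,:,::-1])
p,d=imaging.snapshot('side')
cv2.imwrite('pics/s7.png',cv2.resize(p[120:270,185:335,::-1],None,fx=4,fy=4,interpolation=cv2.INTER_CUBIC))
"
```

```text
t 12.5 pos [ 0.5997 -0.0268  0.1499] yaw -0.0313 F [ 0.64 -0.05  1.35] q [ 0.29  0.05 -0.05  0.   -1.47  1.25] gap -0.0001
REL 0.0006 0.0 0.1199 0.0011 0.002 -0.0013
```

View pics/s7.png

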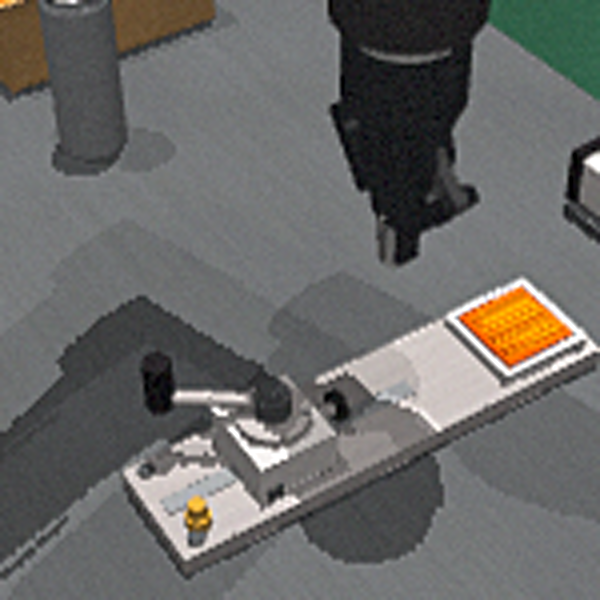

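View pics/w7.png

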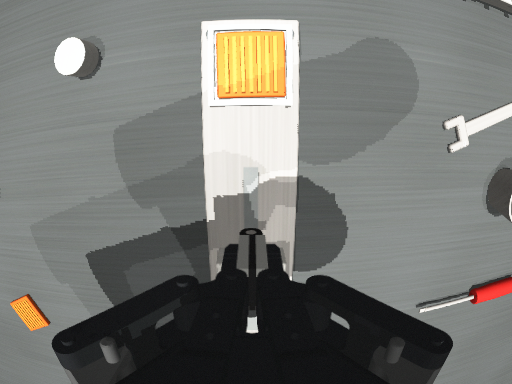

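The wrist view shows the rail axis vertical at column 251 and the fingers centred on 252. The buffer's ring appears near (251,231), so I'm checking that against the projection.

```bash
python3 -c "
from h import *
s=status.sense()
for P in [(0.550,-.0255,.047),(.558,-.0255,.047),(.558,-.0255,.036),(.6,-.027,.018)]: print(P,wproj(s,P))
p,d=imaging.snapshot('wrist')
cv2.imwrite('pics/w7z.png',cv2.resize(p[190:270,190:310,::-1],None,fx=6,fy=6,interpolation=cv2.INTER_CUBIC))
"
```

```text
(0.55, -0.0255, 0.047) [252.88839563 246.71863605]
(0.558, -0.0255, 0.047) [252.63445234 238.96311275]
(0.558, -0.0255, 0.036) [252.59167704 233.97635246]
(0.6, -0.027, 0.018) [252.79040875 186.18072022]
```

View pics/w7z.png

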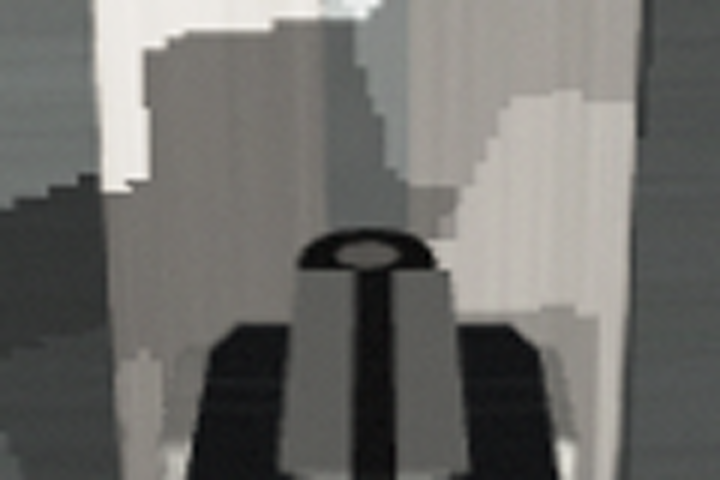

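{"op": "apply_moves", "data": {
  "deltas": "0 -0.002 0.04 0 0.002 0 0; 0 -0.002 0.08 0 0.002 0 0; 0 -0.002 0.105 0 0.002 0 0; 0 -0.002 0.12 0 0.002 0 0; 0 -0.002 0.122 0 0.002 0 0; 0 -0.002 0.122 0 0.002 0 0; 0 -0.002 0.122 0 0.002 0 0"
}}

```text
time_s: 13.35
ee_pos: [0.6014, -0.0246, 0.0309]
orientation: [1.0, -0.015, 0.002, 0.0]
contact_force: [-0.1, 0.1, 1.0]
finger_gap: -0.0003
```

```bash
python3 -c "
from h import *
rel((0.58,-0.0247,0.027),-0.030)
p,d=imaging.snapshot('side')
cv2.imwrite('pics/s8.png',cv2.resize(p[120:270,185:335,::-1],None,fx=4,fy=4,interpolation=cv2.INTER_CUBIC))
"
```

```text
t 13.35 pos [ 0.6014 -0.0246  0.0309] yaw -0.0305 F [-0.15  0.08  1.04] q [ 0.29  0.11 -0.21  0.   -1.25  1.25] gap -0.0003
REL -0.0214 0.0007 0.0038 0.0003 -0.0048 -0.0005
```

View pics/s8.png

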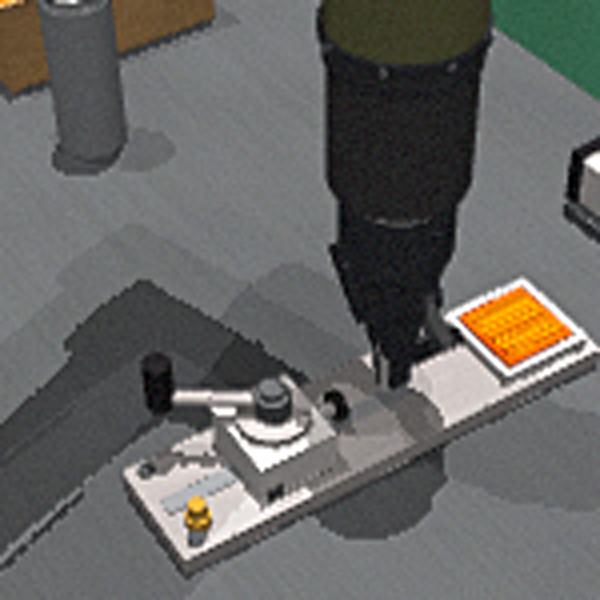

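The fingers at (395,375) stand in front of the buffer at (337,405), clear of the nest. Next I advance along the rail to contact.

{"op": "apply_moves", "data": {
  "deltas": "-0.007 0 0.003 0 -0.005 0 0; -0.014 0 0.003 0 -0.005 0 0; -0.021 0 0.003 0 -0.005 0 0; -0.023 0 0.003 0 -0.005 0 0; -0.023 0 0.003 0 -0.005 0 0; -0.023 0 0.003 0 -0.005 0 0"
}}

```text
time_s: 14.0
ee_pos: [0.5784, -0.0238, 0.028]
orientation: [1.0, -0.015, 0.0, 0.0]
contact_force: [-1.3, 0.1, -0.5]
finger_gap: 0.0001
```

```bash
python3 -c "
from h import *
rel((0.57,-0.0247,0.028),-0.030)
"
```

```text
t 14.0 pos [ 0.5784 -0.0238  0.028 ] yaw -0.0304 F [-1.35  0.05 -0.54] q [ 0.31  0.06 -0.27  0.   -1.24  1.24] gap 0.0001
REL -0.0084 0.0011 -0.0 0.0001 -0.0002 -0.0004
```

{"op": "apply_moves", "data": {
  "deltas": "-0.002 0 0 0 0 0 0; -0.004 0 0 0 0 0 0; -0.005 0 0 0 0 0 0; -0.005 0 0 0 0 0 0; -0.005 0 0 0 0 0 0"
}}

```text
time_s: 14.5
ee_pos: [0.5734, -0.0237, 0.028]
orientation: [1.0, -0.015, 0.0, 0.0]
contact_force: [0.1, -1.1, -0.8]
finger_gap: 0.0001
```

{"op": "apply_moves", "data": {
  "deltas": "-0.001 0 0 0 0 0 0; -0.002 0 0 0 0 0 0; -0.002 0 0 0 0 0 0; -0.002 0 0 0 0 0 0"
}}

```text
time_s: 14.9
ee_pos: [0.5715, -0.0236, 0.028]
orientation: [1.0, -0.015, 0.0, 0.0]
contact_force: [-0.2, 0.3, -1.1]
finger_gap: 0.0004
```

{"op": "apply_moves", "data": {
  "deltas": "-0.001 0 0 0 0 0 0; -0.002 0 0 0 0 0 0; -0.002 0 0 0 0 0 0; -0.002 0 0 0 0 0 0"
}}

```text
time_s: 15.3
ee_pos: [0.5696, -0.0235, 0.028]
orientation: [1.0, -0.015, 0.0, 0.0]
contact_force: [1.7, -0.1, -0.8]
finger_gap: 0.0003
```

{"op": "apply_moves", "data": {
  "deltas": "-0.001 0 0 0 0 0 0; -0.002 0 0 0 0 0 0; -0.002 0 0 0 0 0 0; -0.002 0 0 0 0 0 0"
}}

```text
time_s: 15.7
ee_pos: [0.5677, -0.0235, 0.028]
orientation: [1.0, -0.015, 0.0, 0.0]
contact_force: [3.1, -1.0, -1.7]
finger_gap: 0.0
```

{"op": "apply_moves", "data": {
  "deltas": "-0.001 0 0 0 0 0 0; -0.002 0 0 0 0 0 0; -0.002 0 0 0 0 0 0; -0.002 0 0 0 0 0 0"
}}

```text
time_s: 16.1
ee_pos: [0.5658, -0.0234, 0.028]
orientation: [1.0, -0.015, 0.001, 0.0]
contact_force: [4.9, -0.7, -1.5]
finger_gap: -0.0003
```

{"op": "apply_moves", "data": {
  "deltas": "-0.0015 0 0 0 0 0 0; -0.0026 0 0 0 0 0 0; -0.0026 0 0 0 0 0 0; -0.0026 0 0 0 0 0 0; -0.0026 0 0 0 0 0 0; -0.0026 0 0 0 0 0 0; -0.0026 0 0 0 0 0 0; -0.0026 0 0 0 0 0 0; -0.0026 0 0 0 0 0 0; -0.0026 0 0 0 0 0 0; -0.0026 0 0 0 0 0 0; -0.0026 0 0 0 0 0 0"
}}

```text
time_s: 17.3
ee_pos: [0.5636, -0.0234, 0.0281]
orientation: [1.0, -0.015, 0.001, -0.0]
contact_force: [6.0, -2.0, -4.7]
finger_gap: 0.0002
```

```bash
python3 -c "
from h import *
rel((0.57,-0.0247,0.028),-0.030)
p,d=imaging.snapshot('side')
cv2.imwrite('pics/s9.png',cv2.resize(p[170:270,205:335,::-1],None,fx=6,fy=6,interpolation=cv2.INTER_CUBIC))
rel((0.57,-0.0247,0.028),-0.030)
"
```

```text
t 17.3 pos [ 0.5636 -0.0234  0.0281] yaw -0.0303 F [ 5.99 -2.01 -4.7 ] q [ 0.31  0.02 -0.31  0.   -1.24  1.23] gap 0.0002
REL 0.0064 0.0012 0.0001 -0.0001 -0.0023 -0.0003
t 17.35 pos [ 0.5636 -0.0234  0.0281] yaw -0.0303 F [ 6.64 -1.36 -4.25] q [ 0.31  0.02 -0.31  0.   -1.24  1.23] gap -0.0
REL 0.0064 0.0012 0.0001 -0.0001 -0.0023 -0.0003
```

View pics/s9.png

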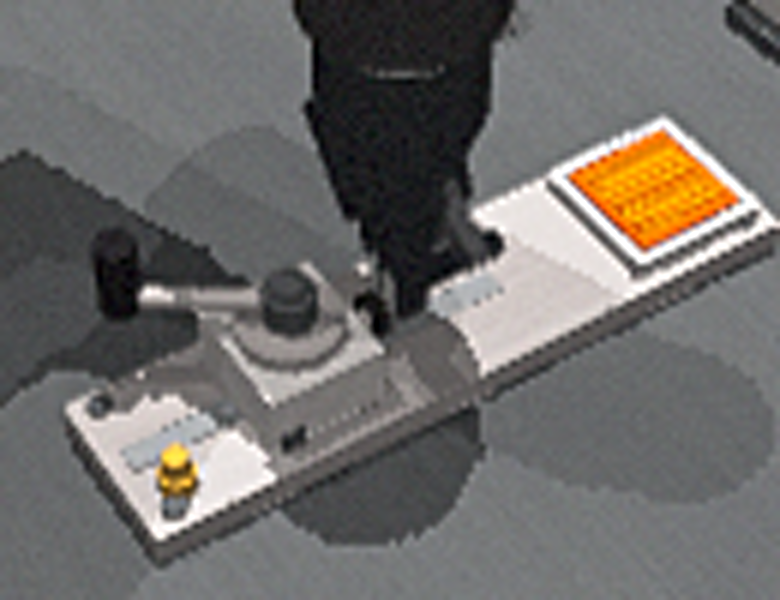

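The side view shows the fingers on the buffer at (375,310), with the buffer visibly closer to the block. At 6–6.6 N it is about 7 mm in, and it was held for over a second. I'm retracting along the rail and rising.

{"op": "apply_moves", "data": {
  "deltas": "0.005 0 0 0 0 0 0; 0.012 0 0 0 0 0 0; 0.022 0 0 0 0 0 0; 0.034 0 0 0 0 0 0; 0.036 0 -0.02 0 0 0 0; 0.036 0 -0.06 0 0 0 0; 0.036 0 -0.1 0 0 0 0; 0.036 0 -0.14 0 0 0 0; 0.036 0 -0.17 0 0 0 0; 0.036 0 -0.17 0 0 0 0; 0.036 0 -0.17 0 0 0 0"
}}

```text
time_s: 18.45
ee_pos: [0.5996, -0.0243, 0.1986]
orientation: [1.0, -0.015, 0.001, -0.0]
contact_force: [0.4, 0.8, -1.0]
finger_gap: -0.0001
```

```bash
python3 -c "
from h import *
rel((0.6,-0.0247,0.2),-0.030)
for n,sl in (('side',np.s_[170:270,205:335]),('top',np.s_[125:240,235:310])):
    p,d=imaging.snapshot(n);cv2.imwrite('pics/%s10.png'%n,cv2.resize(p[sl][:,:,::-1],None,fx=5,fy=5,interpolation=cv2.INTER_CUBIC))
"
```

```text
t 18.45 pos [ 0.5996 -0.0243  0.1986] yaw -0.0304 F [ 0.41  0.81 -1.03] q [ 0.29  0.04  0.02  0.   -1.55  1.25] gap -0.0001
REL 0.0004 0.0004 -0.0014 -0.0008 -0.0027 -0.0004
```

View pics/side10.png

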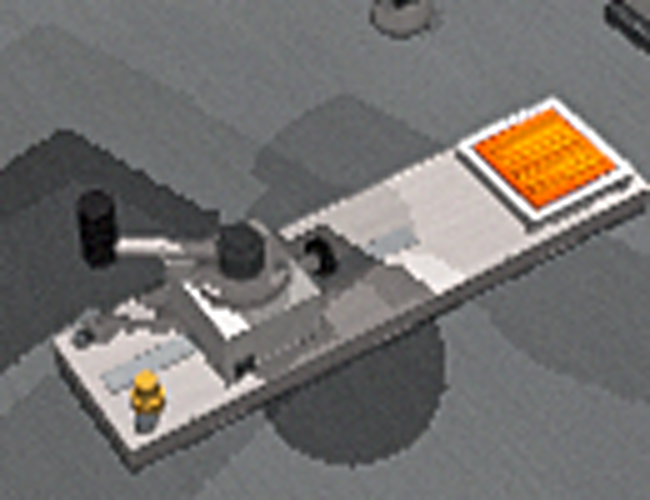

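View pics/top10.png

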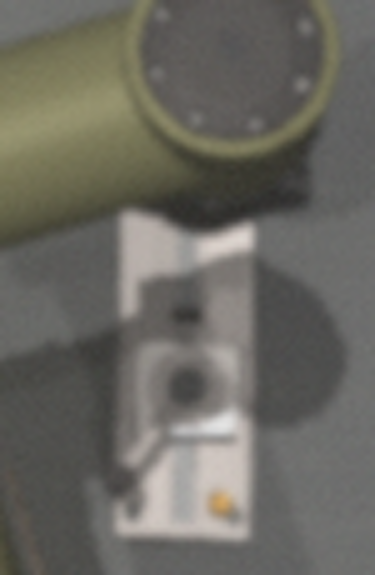

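```bash
python3 -c "
from h import *
f=lambda x,y:(x/5+235-.4,y/5+125-.4)
g=lambda x,y:(x/5+205-.4,y/5+170-.4)
H=plane('top',*f(187,386),.085);K=plane('top',*f(123,480),.106);v=K-H;print(H,K,np.arctan2(v[1],v[0]),np.hypot(*v[:2]))
H=plane('side',*g(241,238),.085);K=plane('side',*g(97,203),.106);v=K-H;print(H,K,np.arctan2(v[1],v[0]),np.hypot(*v[:2]))
"
```

```text
[ 0.50355917 -0.0240462   0.085     ] [0.44188694 0.01795075 0.106     ] 2.5437528553474262 0.07461371942226878
[ 0.50410478 -0.02522133  0.085     ] [0.44598409 0.02129743 0.106     ] 2.466618779891027 0.07444467464536092
```

```bash
python3 -c "
from cell import job
print(job.hand_in())"
```

```text
the job is handed in; nothing more can be done
None
```

I swung the lever clockwise by the knob until the screw came up snug, leaned on it, let go, proved the stop with the buffer, and handed in clear of everything. The clock read about 18.5 s; no verdict was reported.

- **Lever:** It turned about 0.39 rad from its starting direction. I then leaned on the knob at about 10–12 N for more than 2 s, and the tool pose stayed steady to about 0.2 mm.
- **Buffer:** I pushed it about 7 mm in along the rail, at 6.0–6.6 N, for over a second. In the last picture it is out again.
- **Stop and collar:** The hub measures in the same place as at the start, to within about 1 mm. The collar mark moved about 0.5 mm between pictures taken before and after the lean, which is within measuring error. I did not measure the mark again after the buffer push.
- **Bystanders:** The lens, fitting and spacer look undisturbed in the last pictures. I did not check the other items again, though nothing came near them.

Three readings disagreed or were indirect:
- **Not quite square:** The bar measured 2.47–2.54 rad afterwards, against the 2.39 rad the tool was lined up to, so I leaned about 6° off square. Some sideways force also showed in the readings (3 N along the lever, 5 N vertical).
- **Too much give:** The tool tip moved about twice as far under load as the lever's stated give. I put this down to the tool tilting and the arm flexing.
- **Snugness inferred:** I judged the screw snug from the stiff, steady resistance at the knob, because the joint itself can't be read.

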